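Torque the router cradle's clamp bolt with the click wrench

ROBOT

A 7-joint arm with a two-finger parallel gripper is mounted at the origin on the work surface. World frame = base frame: x ahead of the robot, y to its left, z up, the work surface at z = 0. Lengths are in m, angles in rad, forces in N, time in s.
With the tool pointing down it reaches from about 0.425 to 0.95 m from the base axis. Payload 4.7 kg.
Tool frame: the origin (TCP) lies at the very end of the fingers, on their centre line; the grasp point (between the pads) lies 19 mm behind it (hold_point_z is the z of the grasp point in the tool frame, in m); z points along the fingers, y is the direction in which the jaws open and shut (so a half turn about z gives the same grasp; the last joint's range is limited). The gripper opens to 85 mm and grips with 20 to 120 N. Pads are 22 mm wide; open, the fingers measure 114 mm over their backs; the gripper's body (76 mm by 85 mm) begins 54 mm behind the grasp point. The pads swing forward as they close: fully open they stand 13 mm farther back than shut.
Start: joints at [1.251, 0.469, -0.049, 1.532, 0.024, 1.141, -0.082], TCP at [0.194, -0.647, 0.231] pointing down, gripper open.
Joint ranges: [-2.59, 2.59], [-0.33, 1.99], [-1.39, 1.29], [0.1, 2.45], [-1.04, 4.18], [0.21, 1.99], [-2.66, 2.66]. Speed limits (rad/s): [2.57, 2.57, 3.14, 3.14, 3.14, 3.14, 3.14].

INTERFACE

Orientations are given as a unit quaternion [x, y, z, w].
In Python, from workcell import state, snapshot, camera_info, close_job, hold_point_z gives the robot as it stands.
- The arm moves only by the tool step_arm, never from a script. Its argument "deltas" is a list that holds one entry, the list of rows, each a list of 5 numbers: the closure, from 0 (fully open) to 1 (shut), then the shift along the tool's x, y, z in m, then the turn about the tool's z in degrees. In form: [[[claw, dx, dy, dz, turn], ...]]. A call has exactly 10 rows; each row shifts and turns the commanded pose from where the row before left it, along the tool's axes as they then stand; what a row does not reach is not made up. A row lasts 1/8 s, in which the tool goes at most 62.5 mm and 10.7 degrees, less where a joint would pass 70% of its speed; a pose out of reach is approached as far as the arm can. A call is refused whole if a number of a shift passes 0.0625 or a number of a turn 10.7, either way. A call with a gripper value outside its range is refused whole. The fingers move at their own pace and stop on an object; "newtons" is the grip in N (left out, the last holds). Time passes only in rows, so rows that do not move let the fingers close, or fill a call up. It gives the time, the measured TCP pose, the force and the opening at its end, in the units of the state.
- state(): the state, without advancing time (a new reading comes with each control period).
- snapshot(name): name is "scene" or "top" or "wrist"; returns (picture, depth): 420x560x3 uint8, red, green, blue; 420x560 float32, m along the optical axis (not along the pixel's ray), 0 where there is no reading.
- camera_info(name): a dict with "mtx" (3x3 intrinsics, pixels), "extrinsics" (4x4, takes a point from world to camera coordinates). Camera axes: x right, y down, z forward; pixel columns grow to the right and rows downward; lengths in m; the calibration is good to about 2 mm. A picture is of the moment at which its call begins: read the wrist's pose just before it. camera_info takes no time and is no camera call; for the wrist camera it gives the pose at the moment of the call.
- close_job(): hands the job in, once; it reports no verdict.
The state is a dict: "t": time; "joint_positions": joint angles; "qvel": joint speeds; "joint_efforts": joint torques, N m; "tool_pos": TCP position; "tcp_rot": TCP orientation; "contact_force": force on the tool from outside, world axes, zero at the start; "ft_torque": the same for the moment, N m; "opening": opening from 0.0 (shut) to 1.0 (fully open).
Only numpy, scipy, OpenCV 4.12 (cv2) and the standard library are available. Lean on these libraries where they do the work, as an engineer would, in place of code of your own. Each camera call takes 0.05 s, during which the arm holds its last target. There are 200 camera calls.

TASK

Take the click wrench from its two-bar rest by the steel beam, set its open jaw down over the square brass bolt of the router cradle and let go of it there. Then take it by the yellow grip and turn the bolt clockwise until the bolt is home and the wrench clicks, that is, its grip folds at the red joint; stop at the click, well before the grip reaches the end of its fold. Finally lift the wrench off the bolt and lay it back across both bars of the rest, lengthwise as it was, with its beam over the middle, without disturbing the other tools.

Things in the scene. Friction and masses are not known exactly. Their poses are not given: they have to be found in the camera images.
- wrench_beam (a point): Carrying point of the loose click wrench (200 mm long, ~0.47 kg, flat underside): middle of its steel beam, 12 mm above the underside, within 15 mm of its balance. Beam 18 mm wide, 24 high, 45 mm free. x points to the jaw's open end, z up. Along x: jaw centre +56 mm, slot's closed end +38, jaw tips +78, pivot of the red joint -28, end of grip -122. It starts lying across both bars of the rest.
- wrench_jaw (a point): Centre of the wrench's jaw, 11 mm above the underside. The jaw is a slot 35.5 mm wide, open to +x, above and below, between cheeks 11 mm thick, 40 mm long and 22 mm high (57.5 mm over the cheeks). Axes as wrench_beam.
- wrench_grip (a point): Hand position on the wrench's yellow grip (black stripe), 12 mm above the underside, 152 mm behind the jaw centre and 68 mm behind the red joint's pivot when straight. The grip is 26 mm wide, 24 mm high and 66 mm long; the point is 26 mm from its end. x points along the grip towards the red joint, z up.
- wrench_handle (a joint): Fold of the grip at the red joint (rad): 0 straight, grows as the grip is pushed clockwise (from above) relative to the beam, hard end 0.6. A spring holds it straight up to 0.45 N m (7 N sideways at wrench_grip), then it folds at little more (0.58 N m at the end); it springs straight when let go. Clicked above 0.15 (10 mm sideways at wrench_grip); must not exceed 0.5.
- bolt (a joint): Turn of the bolt (rad), growing clockwise seen from above (tightening); home against a hard stop at 0.6. It starts 0.05 to 0.3, turns with 0.12 N m of friction, and stays where it is left.
- bolt_head (a point): Centre of the square brass bolt head, 10 mm above the cradle's flat grey top. Head 32 mm square, 15 mm high, topped by a 25 mm square step 5 mm high, with a black line along x. x, y are square to the flats, z up; turns with the bolt. x (within 40 degrees of straight ahead from the robot) is the way the jaw's open end should point, the grip then pointing to the robot past the cradle's near edge.
- cradle: Fixed router cradle; origin on the bolt's axis, on the bench. Grey block 34 mm high, from -85 to +150 mm in x (x away from the robot) and -80 to +80 mm in y; its top is flat and clear to 55 mm beyond the bolt, where a trim router lies strapped across, up to 121 mm above the bench. The wrench lies flat on this top with its grip past the near edge.
- rest_mid (a point): Middle of the fixed wooden tool rest, at the height of its bar tops, 34 mm above the bench. x is the lengthwise direction of a wrench lying on it, z up. Two bars with blue tops, 22 mm wide, 100 mm long along y, at x = -50 and +50 mm, 28 mm above a 6 mm base of 150 x 110 mm. wrench_beam starts within 20 mm of being over this point.
- clamp_a_mid (a point): Bystander: blue spring clamp lying flat, 150 mm long, 22 mm high; point at its middle, mid-height.
- clamp_b_mid (a point): Bystander: second blue spring clamp, same as clamp_a.
- push_stick_mid (a point): Bystander: cherry push stick lying flat, 240 mm long, up to 55 mm wide, 18 mm thick; point near its middle, mid-height.
- spindle_wrench_mid (a point): Bystander: flat chrome spindle wrench, 170 mm long, 6 mm thick; point at its middle.
- sanding_pad_mid (a point): Bystander: green silicone sanding pad with a grey face up, 120 x 75 x 23 mm; point at its middle, mid-height.
There are look-alikes about, which are no part of the job. Leave any pink or turquoise look-alike of the part that bears wrench_beam alone.

How it is judged:
By the outcome, as a careful person would: the job done as asked, in the order asked, and still so for the second after the job is handed in, with the robot touching nothing.
It also fails if it takes over 72 s, if anything falls off the work surface, if the arm or the gripper's body presses on something with over 40 N, if the wrist force passes 120 N, or if a joint passes its speed limit or range.

## Working session

There is one attempt and no reset: what is moved stays moved. The work goes in short steps, Python scripts to look and compute and a tool call to move; the robot and the scene stay as the last step left them, time stands still between calls to the robot, and variables do not carry over. Pictures are saved under pics/ and viewed, about 8 in all and at most 12, crops included, and the job is handed in when it is done.

Besides the shell and the picture viewer there is one more tool, called after "Call:" as name(argument=value, ...) on one line, values as JSON. step_arm: Moves the arm, as the interface text tells. Its arguments: {"type":"object","properties":{"deltas":{"type":"array","items":{"type":"array","items":{"type":"array","items":{"type":"number"}}}},"newtons":{"type":"number"}},"required":["deltas"]}

```bash
mkdir -p pics; cat > h.py <<'E'
import numpy as np, cv2
from workcell import state, snapshot, camera_info, hold_point_z
def grab(name,tag):
    ci=camera_info(name); im,d=snapshot(name)
    np.savez(f'pics/{tag}.npz',im=im,d=d,K=np.array(ci['mtx']),T=np.array(ci['extrinsics']))
    cv2.imwrite(f'pics/{tag}.png',im[:,:,::-1])
def world(tag):
    f=np.load(f'pics/{tag}.npz'); d=f['d']; K=f['K']; T=f['T']
    v,u=np.mgrid[:d.shape[0],:d.shape[1]]
    p=np.stack([(u-K[0,2])/K[0,0]*d,(v-K[1,2])/K[1,1]*d,d],-1)
    R=T[:3,:3]; return f['im'],(p-T[:3,3])@R, d>0
E
python3 - <<'E'
from h import *
print(hold_point_z, state())
grab('top','top1'); grab('scene','sc1')
im,P,ok=world('top1')
print(P[::60,::80].round(3)[...,:].tolist())
E
```

```text
-0.0187 {'t': 0.0, 'joint_positions': array([ 1.25107887,  0.46941453, -0.04860072,  1.53372741,  0.0241168 ,
        1.14101915, -0.08231695]), 'qvel': array([-0.0012872 , -0.00079623, -0.00055546, -0.0001346 ,  0.00196586,
       -0.00272084,  0.00149313]), 'joint_efforts': array([ 7.12342699e-04, -5.10314476e+01, -4.64679510e-02, -2.37717229e+01,
        1.05600760e-02,  7.45675410e-03, -2.69319406e-05]), 'tool_pos': array([ 0.19337985, -0.64607209,  0.23026543]), 'tcp_rot': array([ 9.89444280e-01,  1.44910434e-01, -1.87020689e-04, -9.73227297e-04]), 'contact_force': array([-0.17268975, -0.03920822, -0.46932126]), 'ft_torque': array([ 0.04080577,  0.0180673 , -0.05507451]), 'opening': 1.0045585932861343}
[[[1.646, 1.267, -0.755], [1.642, 0.902, -0.758], [1.63, 0.534, -0.75], [1.626, 0.17, -0.754], [1.613, -0.193, -0.745], [1.61, -0.556, -0.751], [1.606, -0.92, -0.756]], [[1.353, 1.243, -0.751], [1.347, 0.885, -0.752], [1.341, 0.527, -0.752], [1.33, 0.169, -0.743], [1.331, -0.187, -0.759], [1.319, -0.541, -0.747], [0.953, -0.587, -0.004]], [[0.796, 0.763, 0.002], [0.789, 0.536, 0.011], [0.789, 0.317, -0.0], [0.786, 0.094, -0.001], [0.774, -0.127, 0.02], [0.78, -0.352, -0.006], [0.746, -0.54, 0.08]], [[0.58, 0.64, 0.187], [0.621, 0.532, 0.001], [0.618, 0.313, -0.0], [0.607, 0.091, 0.031], [0.61, -0.124, 0.001], [0.607, -0.342, -0.001], [0.605, -0.562, -0.005]], [[0.438, 0.626, 0.193], [0.455, 0.521, 0.01], [0.452, 0.308, 0.004], [0.449, 0.094, 0.002], [0.446, -0.12, -0.001], [0.443, -0.334, -0.0], [0.439, -0.546, 0.005]], [[0.3, 0.731, -0.003], [0.297, 0.519, -0.004], [0.294, 0.305, 0.001], [0.291, 0.094, 0.001], [0.288, -0.116, -0.001], [0.284, -0.327, -0.002], [0.281, -0.537, -0.002]], [[0.147, 0.715, 0.005], [0.144, 0.508, 0.004], [0.14, 0.303, -0.002], [0.138, 0.095, -0.0], [0.135, -0.112, 0.002], [0.131, -0.32, -0.006], [0.129, -0.526, -0.002]]]
```

View pics/top1.png

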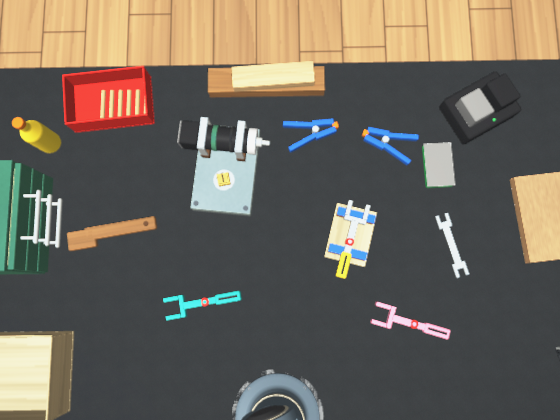

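View pics/sc1.png

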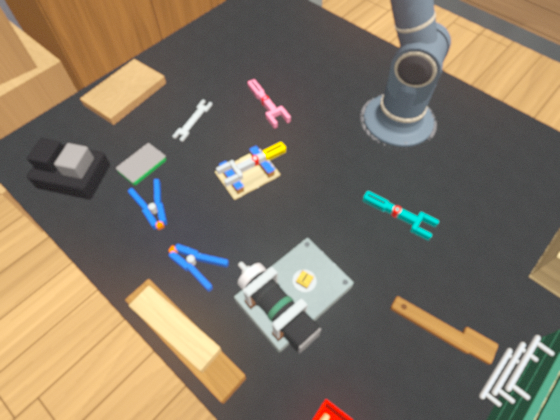

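The top view shows the wrench on the rest: jaw at about (352,212), red joint at (350,242) and yellow grip at (344,265). The bolt is at (224,179), and the pink and turquoise look-alikes are lower down. Next I measure coarse positions.

```bash
python3 - <<'E'
from h import *
im,P,ok=world('top1')
for n,(u,v) in dict(bolt=(224,179),joint=(350,242),grip=(344,265),beam=(351,230),jaw=(353,212),clampb=(365,132),clampb2=(410,160),clampa=(290,148),rout=(225,137),routR=(265,142)).items():
    print(n,np.median(P[v-1:v+2,u-1:u+2].reshape(-1,3),0).round(3))
h=cv2.cvtColor(im,cv2.COLOR_RGB2HSV)
box=np.zeros(h.shape[:2],bool); box[195:285,315:385]=1
for n,m in dict(blue=(h[...,0]>100)&(h[...,0]<120)&(h[...,1]>150),yellow=(h[...,0]>24)&(h[...,0]<33)&(h[...,1]>180),red=((h[...,0]<6)|(h[...,0]>174))&(h[...,1]>180)).items():
    m=m&box; v,u=np.nonzero(m); print(n,m.sum(),u.mean(),v.mean(),P[m].mean(0).round(4))
s=state();from scipy.spatial.transform import Rotation as R
print(R.from_quat(s['tcp_rot']).as_matrix().round(3))
ci=camera_info('wrist');T=np.array(ci['extrinsics']);print('camw',(-T[:3,:3].T@T[:3,3]).round(3),T[:3,:3].round(2),np.array(ci['mtx'])[0])
E
```

```text
bolt [0.605 0.131 0.054]
joint [ 0.434 -0.193  0.058]
grip [ 0.375 -0.176  0.059]
beam [ 0.465 -0.197  0.058]
jaw [ 0.515 -0.207  0.033]
clampb [ 0.738 -0.249  0.02 ]
clampb2 [ 0.66  -0.373  0.002]
clampa [ 0.696 -0.044  0.021]
rout [0.7   0.121 0.113]
routR [0.692 0.021 0.091]
blue 356 351.2780898876405 235.31741573033707 [ 0.4536 -0.1997  0.037 ]
yellow 14 338.5 271.2857142857143 [ 0.3602 -0.1624  0.0491]
red 7 347.0 241.85714285714286 [ 0.4345 -0.1855  0.0576]
[[ 0.958  0.287 -0.001]
 [ 0.287 -0.958  0.002]
 [-0.    -0.002 -1.   ]]
camw [ 0.268 -0.625  0.372] [[ 0.29 -0.96 -0.  ]
 [-0.91 -0.27  0.3 ]
 [-0.29 -0.08 -0.95]] [347.43250671   0.         278.22610301]
```

```bash
cat >> h.py <<'E'
from scipy.spatial.transform import Rotation as Rot
def yaw_of(q):
    m=Rot.from_quat(q).as_matrix(); return np.degrees(np.arctan2(m[1,0],m[0,0]))
def plan(tgt,yaw,n,claw,frm=None):
    """rows from current pose (or frm=(xyz,yaw)) to tgt in n rows; tool pointing down"""
    if frm is None: s=state(); frm=(s['tool_pos'],yaw_of(s['tcp_rot']))
    p=np.array(frm[0],float); y=frm[1]; rows=[]
    for i in range(n):
        d=(np.array(tgt)-p)/(n-i); t=(yaw-y)/(n-i); a=np.radians(y)
        ex=np.array([np.cos(a),np.sin(a),0]); ey=np.array([np.sin(a),-np.cos(a),0])
        r=[claw,round(float(d@ex),3),round(float(d@ey),3),round(float(-d[2]),3),round(float(-t),1)]
        rows.append(r); p=p+r[1]*ex+r[2]*ey-np.array([0,0,r[3]]); y-=r[4]
    print('max',np.abs(rows).max(0)); print(str(rows).replace(' ','')); return p,y
E
python3 - <<'E'
from h import *
plan((0.455,-0.197,0.23),-13,10,0)
E
```

```text
max [0.    0.038 0.049 0.    3.   ]
[[0,0.038,-0.036,0.0,3.0],[0,0.036,-0.037,0.0,3.0],[0,0.034,-0.039,0.0,3.0],[0,0.032,-0.041,0.0,3.0],[0,0.03,-0.043,0.0,2.9],[0,0.027,-0.044,0.0,3.0],[0,0.025,-0.045,0.0,2.9],[0,0.023,-0.047,0.0,3.0],[0,0.02,-0.048,0.0,2.9],[0,0.018,-0.049,0.0,3.0]]
```

Call:
step_arm(deltas=[[[0,0.038,-0.036,0,3],[0,0.036,-0.037,0,3],[0,0.034,-0.039,0,3],[0,0.032,-0.041,0,3],[0,0.03,-0.043,0,3],[0,0.027,-0.044,0,3],[0,0.025,-0.045,0,3],[0,0.023,-0.047,0,3],[0,0.02,-0.048,0,3],[0,0.018,-0.049,0,3]]])

```text
t: 1.35
tool_pos: [0.4558, -0.1961, 0.2312]
tcp_rot: [0.993, -0.117, -0.0, 0.0]
contact_force: [0.2, -0.6, 0.2]
opening: 1.001
```

```bash
python3 - <<'E'
from h import *
s=state();print(s['t'],s['tool_pos'],yaw_of(s['tcp_rot']),abs(s['qvel']).max())
grab('wrist','w0');grab('wrist','w1')
im,P,ok=world('w1')
z=P[...,2]
print(np.unique((z[ok]/0.002).round(),return_counts=True))
E
```

```text
1.35 [ 0.45584785 -0.19614553  0.23117782] -13.445414131186167 1.308495473837525
(array([ -2.,  -1.,  -0.,   1.,   2.,   3.,   4.,   5.,   6.,   7.,   8.,
         9.,  10.,  11.,  12.,  13.,  14.,  15.,  16.,  17.,  18.,  19.,
        20.,  21.,  22.,  23.,  24.,  25.,  26.,  27.,  28.,  29.,  30.,
       122., 123., 124., 125., 126., 127., 128., 129., 130., 131., 132.,
       133., 134., 135., 136., 137., 138., 139., 140., 141., 142., 143.,
       144., 145., 146., 147., 148., 149., 150., 151., 152., 153., 154.,
       155., 156., 157., 158., 159., 160., 161.]), array([   393,  59852, 107976,   3544,   4281,   5679,    408,    342,
          351,    328,    353,    331,    537,    814,    476,    189,
          154,    194,   1449,   2672,     86,     22,     30,     27,
           28,     34,     27,     38,     82,   1105,   2208,   1649,
           32,     71,    124,    207,    245,    289,    311,    322,
          363,    357,    365,    401,    419,    446,    437,    489,
          459,    404,    360,    470,    552,    172,    258,    616,
          948,   1139,   1560,   3337,   3487,   2330,   1110,   1465,
         1895,   2215,   2720,   2773,   2346,   1311,   1342,    497,
            3]))
```

View pics/w1.png

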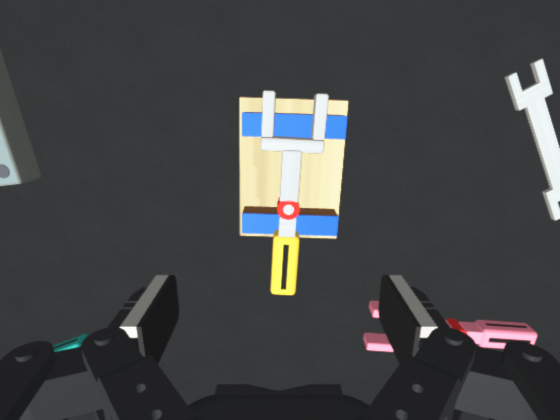

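The wrist view shows the wrench clearly: red joint at (289,210), beam around (291,180), jaw cheeks at (268,115) and (320,115), yellow grip at (285,265). Now I fit precise poses.

```bash
cat >> h.py <<'E'
def wrench(tag,zlo=.05,zhi=.064,box=(230,80,345,305)):
    im,P,ok=world(tag); h=cv2.cvtColor(im,cv2.COLOR_RGB2HSV)
    B=np.zeros(ok.shape,bool); B[box[1]:box[3],box[0]:box[2]]=1
    g=B&ok&(P[...,2]>zlo)&(P[...,2]<zhi)
    red=g&((h[...,0]<6)|(h[...,0]>174))&(h[...,1]>150); yel=g&(h[...,0]>22)&(h[...,0]<35)&(h[...,1]>150)
    pr=P[red].mean(0); 
    q=P[g][:,:2]; x=q-pr[:2]
    # grip direction from yellow, beam direction from non-yellow points in front
    py=cv2.minAreaRect(P[yel][:,:2].astype(np.float32)*1000)
    gc=np.array(py[0])/1000; dg=pr[:2]-gc; dg/=np.linalg.norm(dg)
    s=x@dg; t=x@np.array([-dg[1],dg[0]])
    bm=(s>.012)&(s<.055)&(abs(t)<.014)
    d=dg
    for _ in range(3):
        s=x@d; t=x@np.array([-d[1],d[0]])
        jw=(s>.05); jt=t[jw]; mid=(np.percentile(jt,1)+np.percentile(jt,99))/2
        c=(s>.069)&(s<.104); mid=(t[c].min()+t[c].max())/2
        d=d+np.array([-d[1],d[0]])*mid/.086*1.0; d/=np.linalg.norm(d)
    s=x@d; t=x@np.array([-d[1],d[0]])
    print('red',pr.round(4),red.sum(),'grip c',gc.round(4),'grip yaw',np.degrees(np.arctan2(dg[1],dg[0])).round(2))
    print('wrench yaw',np.degrees(np.arctan2(d[1],d[0])).round(2),'ext s',np.percentile(s,[.5,99.5]).round(4),'cheek w',(t[c].max()-t[c].min()).round(4),'beam t',np.percentile(t[(s>.015)&(s<.05)],[3,97]).round(4),'z',np.median(P[g][:,2]).round(4))
    return pr,d
E
python3 - <<'E'
from h import *
pr,d=wrench('w1')
print('beam',(pr[:2]+.028*d).round(4),'jaw',(pr[:2]+.084*d).round(4))
im,P,ok=world('w1');h=cv2.cvtColor(im,cv2.COLOR_RGB2HSV)
m=(h[...,0]>100)&(h[...,0]<120)&(h[...,1]>150)&(P[...,2]>.028)&(P[...,2]<.04)
m[:80]=0;m[250:]=0;m[:,:230]=0;m[:,350:]=0
n,l=cv2.connectedComponents(cv2.morphologyEx(m.astype(np.uint8),cv2.MORPH_CLOSE,np.ones((3,25))))
r=cv2.minAreaRect(P[m][:,:2].astype(np.float32)*1000);print('rest',r,P[m][:,2].mean())
s=state();print(s['t'],s['tool_pos'],yaw_of(s['tcp_rot']))
E
```

```text
red [ 0.4383 -0.1921  0.0571] 211 grip c [ 0.3804 -0.1759] grip yaw -15.59
wrench yaw -16.27 ext s [-0.0908  0.1051] cheek w 0.0575 beam t [-0.0086  0.0083] z 0.0562
beam [ 0.4652 -0.1999] jaw [ 0.519  -0.2156]
rest ((463.0508117675781, -202.5233154296875), (98.5534896850586, 120.6461181640625), 75.364013671875) 0.033296983847397967
1.45 [ 0.45820566 -0.19140577  0.23132777] -12.753380925244713
```

```bash
python3 - <<'E'
from h import *
plan((0.4652,-0.1999,0.037),-16.2,8,0)
E
```

```text
max [0.    0.002 0.001 0.025 0.5  ]
[[0,0.001,0.001,0.024,0.4],[0,0.001,0.001,0.024,0.4],[0,0.001,0.001,0.024,0.4],[0,0.001,0.001,0.024,0.4],[0,0.001,0.001,0.025,0.5],[0,0.001,0.001,0.024,0.4],[0,0.001,0.0,0.025,0.5],[0,0.002,0.0,0.024,0.4]]
```

Call:
step_arm(deltas=[[[0,0.001,0.001,0.022,0.4],[0,0.001,0.001,0.022,0.4],[0,0.001,0.001,0.022,0.4],[0,0.001,0.001,0.022,0.4],[0,0.001,0.001,0.022,0.5],[0,0.001,0.001,0.022,0.4],[0,0.001,0,0.022,0.5],[0,0.002,0,0.01,0.4],[0,0,0,0,0],[0,0,0,0,0]]])

```text
t: 2.7
tool_pos: [0.4632, -0.2061, 0.068]
tcp_rot: [0.989, -0.146, 0.001, 0.0]
contact_force: [-0.4, -0.7, -0.3]
opening: 1.0
```

```bash
python3 - <<'E'
from h import *
s=state();print(s['tool_pos'],yaw_of(s['tcp_rot']),s['contact_force'],abs(s['qvel']).max())
plan((0.4652,-0.1999,0.037),-16.2,2,0)
E
```

```text
[ 0.46315602 -0.20610438  0.06798682] -16.73484866183902 [-0.44099703 -0.69686546 -0.31163961] 0.007505841683906065
max [0.    0.    0.004 0.016 0.3  ]
[[0,0.0,-0.003,0.015,-0.3],[0,0.0,-0.004,0.016,-0.2]]
```

Call:
step_arm(deltas=[[[0,0,-0.003,0.015,-0.3],[0,0,-0.0035,0.016,-0.2],[0,0,0,0,0],[0,0,0,0,0],[0.9,0,0,0,0],[0.9,0,0,0,0],[0.9,0,0,0,0],[0.9,0,0,0,0],[0.9,0,0,0,0],[0.9,0,0,0,0]]], newtons=60)

```text
t: 3.95
tool_pos: [0.4646, -0.1997, 0.0367]
tcp_rot: [0.99, -0.141, 0.0, 0.0]
contact_force: [-1.4, -0.1, 5.4]
opening: 0.197
```

```bash
python3 - <<'E'
from h import *
s=state();print(s['tool_pos'],yaw_of(s['tcp_rot']),s['contact_force'],s['opening'])
E
```

```text
[ 0.46464556 -0.19974203  0.03665829] -16.23413414356663 [-1.38494314 -0.05341903  5.40812407] 0.19662167744834474
```

```bash
python3 - <<'E'
from h import *
f=plan((0.465,-0.1999,0.12),-16.2,5,.9)
f=plan((0.48,0.13,0.2),0,13,.9,f)
E
```

```text
max [0.9   0.    0.    0.017 0.   ]
[[0.9,0.0,0.0,-0.017,-0.0],[0.9,0.0,0.0,-0.017,-0.0],[0.9,0.0,0.0,-0.016,-0.0],[0.9,0.0,0.0,-0.017,-0.0],[0.9,0.0,0.0,-0.016,-0.0]]
max [0.9   0.006 0.026 0.007 1.3  ]
[[0.9,-0.006,-0.025,-0.006,-1.2],[0.9,-0.005,-0.025,-0.006,-1.3],[0.9,-0.005,-0.025,-0.006,-1.2],[0.9,-0.004,-0.025,-0.006,-1.3],[0.9,-0.004,-0.025,-0.006,-1.2],[0.9,-0.003,-0.025,-0.006,-1.3],[0.9,-0.003,-0.025,-0.006,-1.2],[0.9,-0.002,-0.025,-0.006,-1.3],[0.9,-0.002,-0.025,-0.006,-1.2],[0.9,-0.001,-0.026,-0.007,-1.3],[0.9,-0.001,-0.025,-0.006,-1.2],[0.9,0.0,-0.026,-0.007,-1.3],[0.9,0.001,-0.025,-0.006,-1.2]]
```

Call:
step_arm(deltas=[[[0.9,0,0,-0.017,0],[0.9,0,0,-0.017,0],[0.9,0,0,-0.016,0],[0.9,0,0,-0.017,0],[0.9,0,0,-0.016,0],[0.9,-0.006,-0.025,-0.006,-1.2],[0.9,-0.005,-0.025,-0.006,-1.3],[0.9,-0.005,-0.025,-0.006,-1.2],[0.9,-0.004,-0.025,-0.006,-1.3],[0.9,-0.004,-0.025,-0.006,-1.2]]])

```text
t: 5.2
tool_pos: [0.471, -0.0703, 0.1496]
tcp_rot: [0.996, -0.086, -0.0, -0.0]
contact_force: [-0.0, 0.1, -5.3]
opening: 0.198
```

Call:
step_arm(deltas=[[[0.9,-0.003,-0.025,-0.006,-1.3],[0.9,-0.003,-0.025,-0.006,-1.2],[0.9,-0.002,-0.025,-0.006,-1.3],[0.9,-0.002,-0.025,-0.006,-1.2],[0.9,-0.001,-0.026,-0.007,-1.3],[0.9,-0.001,-0.025,-0.006,-1.2],[0.9,0,-0.026,-0.007,-1.3],[0.9,0.001,-0.025,-0.006,-1.2],[0.9,0,0,0,0],[0.9,0,0,0,0]]])

```text
t: 6.45
tool_pos: [0.4797, 0.1298, 0.1991]
tcp_rot: [1.0, -0.0, -0.0, 0.0]
contact_force: [-0.4, 0.2, -4.5]
opening: 0.198
```

```bash
python3 - <<'E'
from h import *
s=state();print(s['t'],s['tool_pos'],yaw_of(s['tcp_rot']),s['contact_force'],abs(s['qvel']).max(),s['opening'])
grab('wrist','w2')
s=state();print(s['tool_pos'],yaw_of(s['tcp_rot']))
E
```

```text
6.45 [0.47974728 0.12976549 0.19910056] -0.03625144113322776 [-0.38700734  0.16931361 -4.53416389] 0.015337714261347717 0.19777591138621606
[0.4797115  0.12925548 0.19898249] -0.08794979158354459
```

View pics/w2.png

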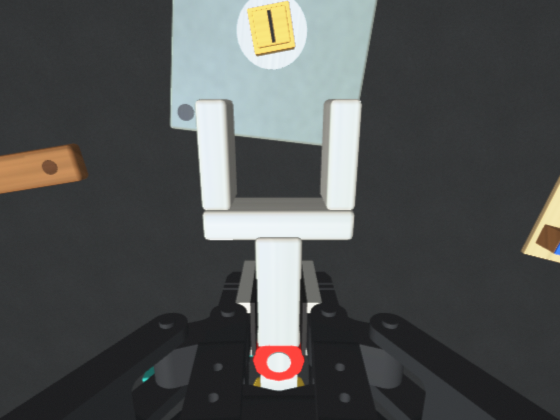

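The wrench is held straight. The bolt is at (271,27) with its black line nearly upright in the image, and the jaw cheeks reach to about row 100.

```bash
cat >> h.py <<'E'
def bolt(tag,box=(200,0,340,80)):
    im,P,ok=world(tag); h=cv2.cvtColor(im,cv2.COLOR_RGB2HSV)
    B=np.zeros(ok.shape,bool); B[box[1]:box[3],box[0]:box[2]]=1
    for lo,hi,n in((.0515,.058,'step'),(.044,.0515,'head'),(.044,.058,'all')):
        m=B&ok&(P[...,2]>lo)&(P[...,2]<hi)
        if m.sum()>50: print(n,m.sum(),cv2.minAreaRect(P[m][:,:2].astype(np.float32)*1000),P[m][:,2].mean().round(4))
    m=B&ok&(P[...,2]>.05)&(h[...,2]<60)
    q=P[m][:,:2]; c=q.mean(0); w,v=np.linalg.eigh(np.cov(q.T)); d=v[:,1]*np.sign(v[0,1])
    print('line',m.sum(),c.round(4),'yaw',np.degrees(np.arctan2(d[1],d[0])).round(2),(np.ptp((q-c)@d)*1000).round(1))
E
python3 - <<'E'
from h import *
bolt('w2')
im,P,ok=world('w2')
m=ok&(P[...,2]>.2)&(P[...,2]<.235); m[245:]=0
q=P[m][:,:2]; print('jaw',cv2.minAreaRect(q[q[:,0]>.528].astype(np.float32)*1000),q[:,0].max(),np.median(P[m][:,2]))
print('cheeks', q[q[:,0]>.53][:,1].min(), q[q[:,0]>.53][:,1].max())
b=ok&(P[...,2]>.2)&(P[...,2]<.24); b[:245]=0;b[340:]=0;b[:,:240]=0;b[:,320:]=0
print('beam y',np.percentile(P[b][:,1],[5,95]),np.median(P[b][:,2]))
m=ok&(P[...,2]>.03)&(P[...,2]<.037);print('cradle z',P[m][:,2].mean())
E
```

```text
step 1246 ((610.6641235351562, 134.6098175048828), (25.252182006835938, 25.007095336914062), 10.256553649902344) 0.0533
head 749 ((610.6873779296875, 134.63705444335938), (32.292747497558594, 32.02236557006836), 9.994424819946289) 0.0482
all 1995 ((610.6873779296875, 134.63705444335938), (32.292747497558594, 32.02236557006836), 9.994424819946289) 0.0514
line 17 [0.6113 0.1351] yaw 10.06 19.7
jaw ((543.30224609375, 129.27442932128906), (57.98070526123047, 30.578161239624023), 89.97737884521484) 0.5585990980854719 0.21726484417806533
cheeks 0.10039204478443792 0.15826556146374646
beam y [0.11655744 0.14114983] 0.2197396091538385
cradle z 0.03331601583511885
```

```bash
python3 - <<'E'
from h import *
plan((0.5551,0.1248,0.08),10.1,8,.9)
E
```

```text
max [0.9   0.01  0.002 0.015 1.3  ]
[[0.9,0.009,0.001,0.015,-1.3],[0.9,0.009,0.001,0.015,-1.3],[0.9,0.01,0.001,0.015,-1.3],[0.9,0.009,0.001,0.015,-1.3],[0.9,0.009,0.001,0.015,-1.2],[0.9,0.01,0.002,0.015,-1.3],[0.9,0.009,0.002,0.014,-1.2],[0.9,0.01,0.001,0.015,-1.3]]
```

Call:
step_arm(deltas=[[[0.9,0.009,0.001,0.015,-1.3],[0.9,0.009,0.001,0.015,-1.3],[0.9,0.01,0.001,0.015,-1.3],[0.9,0.009,0.001,0.015,-1.3],[0.9,0.009,0.001,0.015,-1.2],[0.9,0.01,0.002,0.015,-1.3],[0.9,0.009,0.002,0.014,-1.2],[0.9,0.01,0.001,0.015,-1.3],[0.9,0,0,0,0],[0.9,0,0,0,0]]])

```text
t: 7.75
tool_pos: [0.5553, 0.1262, 0.0805]
tcp_rot: [0.996, 0.089, 0.0, -0.0]
contact_force: [-0.3, 0.6, -4.8]
opening: 0.198
```

```bash
python3 - <<'E'
from h import *
s=state();print(s['t'],s['tool_pos'],yaw_of(s['tcp_rot']),abs(s['qvel']).max())
grab('wrist','w3')
bolt('w3',(200,60,360,200))
im,P,ok=world('w3')
s=state();p=s['tool_pos'];a=np.radians(yaw_of(s['tcp_rot']))
q=P[...,:2]-p[:2]; X=q@[np.cos(a),np.sin(a)]; Y=q@[-np.sin(a),np.cos(a)]
m=ok&(P[...,2]>.088)&(P[...,2]<.11)&(X>.04); 
for lo,hi in((.044,.052),(.052,.060),(.060,.068),(.068,.076)):
    k=m&(X>lo)&(X<hi); y=Y[k]; print(lo,y.min().round(4),y.max().round(4),'inner',y[y<0].max().round(4),y[y>0].min().round(4))
print('tip',np.percentile(X[m],99.5))
b=ok&(P[...,2]>.044)&(P[...,2]<.058)&(X>.03)&(X<.09)&(abs(Y)<.017)
print('bolt rel',X[b].min(),X[b].max(),Y[b].min(),Y[b].max())
E
```

```text
7.75 [0.5553286  0.12616268 0.08048137] 10.175129115688797 0.012639318570534052
step 2645 ((610.6739501953125, 134.46676635742188), (25.197113037109375, 24.972309112548828), 9.907395362854004) 0.0533
head 1504 ((610.8616943359375, 134.4991912841797), (31.748119354248047, 32.13595199584961), 9.875333786010742) 0.0482
all 4149 ((610.8616943359375, 134.4991912841797), (31.748119354248047, 32.13595199584961), 9.875333786010742) 0.0514
line 141 [0.6112 0.1347] yaw 9.82 20.8
0.044 -0.0295 0.0281 inner -0.0181 0.0168
0.052 -0.0295 0.0284 inner -0.0181 0.017
0.06 -0.0295 0.0282 inner -0.018 0.0169
0.068 -0.0295 0.0283 inner -0.018 0.017
tip 0.1093057769641549
bolt rel 0.040123608934936175 0.07194063934919469 -0.016995084299899575 0.014551258021946288
```

View pics/w3.png

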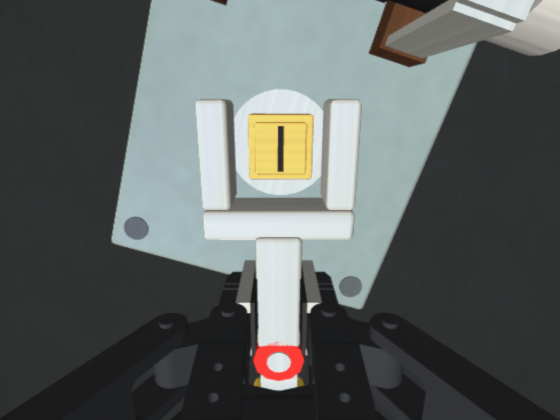

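The jaw sits over the bolt at about (281,147) with small even gaps; I shift 1 mm sideways and lower.

Call:
step_arm(deltas=[[[0.9,0,0.001,0.006,0.3],[0.9,0,0,0.006,0],[0.9,0,0,0.006,0],[0.9,0,0,0.006,0],[0.9,0,0,0.005,0],[0.9,0,0,0.005,0],[0.9,0,0,0.005,0],[0.9,0,0,0.0035,0],[0.9,0,0,0,0],[0.9,0,0,0,0]]])

```text
t: 9.05
tool_pos: [0.5557, 0.125, 0.038]
tcp_rot: [0.996, 0.086, 0.0, -0.0]
contact_force: [0.4, 0.1, -5.8]
opening: 0.198
```

Call:
step_arm(deltas=[[[0.9,0,0,0.001,0],[0.9,0,0,0,0],[0.5,0,0,0,0],[0.5,0,0,0,0],[0.5,0,0,0,0],[0.5,0,0,-0.01,0],[0.5,0,0,-0.02,0],[0.5,-0.03,0,-0.03,0],[0.5,-0.03,0,-0.03,0],[0.5,-0.035,0,-0.03,0]]])

```text
t: 10.3
tool_pos: [0.4614, 0.1087, 0.1584]
tcp_rot: [0.996, 0.086, 0.001, -0.0]
contact_force: [-1.0, -0.3, 0.9]
opening: 0.499
```

Call:
step_arm(deltas=[[[0.5,0,0,0,0],[0.5,0,0,0,0],[0.5,0,0,0,0],[0.5,0,0,0,0],[0.5,0,0,0,0],[0.5,0,0,0,0],[0.5,0,0,0,0],[0.5,0,0,0,0],[0.5,0,0,0,0],[0.5,0,0,0,0]]])

```text
t: 11.55
tool_pos: [0.462, 0.1086, 0.1569]
tcp_rot: [0.996, 0.086, 0.0, 0.0]
contact_force: [0.8, 0.9, 0.0]
opening: 0.497
```

```bash
python3 - <<'E'
from h import *
s=state();print(s['t'],s['tool_pos'],yaw_of(s['tcp_rot']),s['opening'],s['contact_force'])
grab('wrist','w4')
E
```

```text
11.55 [0.4619676  0.10860684 0.15685113] 9.85867347340539 0.4966398093918878 [0.79075519 0.94760957 0.04087138]
```

View pics/w4.png

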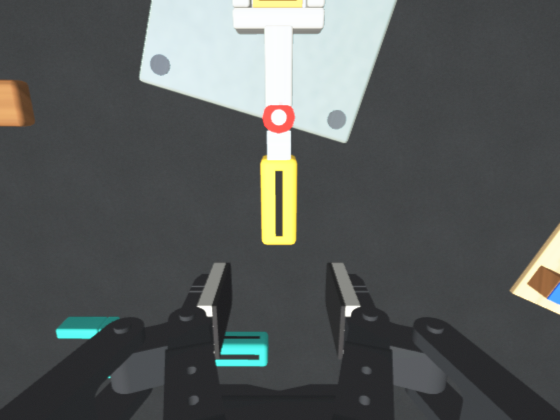

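The wrench lies over the bolt, released: red joint at (279,117), grip at (279,200), head under the jaw at the top edge.

```bash
python3 - <<'E'
from h import *
im,P,ok=world('w4');h=cv2.cvtColor(im,cv2.COLOR_RGB2HSV)
z=P[...,2]; g=ok&(z>.045)&(z<.07)
yel=g&(h[...,0]>22)&(h[...,0]<35)&(h[...,1]>150); yel[:140]=0
red=g&((h[...,0]<6)|(h[...,0]>174))&(h[...,1]>150)
pr=P[red].mean(0);r=cv2.minAreaRect(P[yel][:,:2].astype(np.float32)*1000)
gc=np.array(r[0])/1000;d=pr[:2]-gc
print(pr,r,np.degrees(np.arctan2(d[1],d[0])),np.linalg.norm(d),P[yel][:,2].mean())
d/=np.linalg.norm(d)
print('jaw',pr[:2]+.084*d,'grip pt',pr[:2]-.068*d)
s=state();print(s['tool_pos'],yaw_of(s['tcp_rot']))
E
```

```text
[0.52776459 0.11963464 0.05722757] ((469.1190490722656, 109.13111877441406), (64.97734069824219, 25.821746826171875), 10.264119148254395) 10.154115696533314 0.059578715091696495 0.055344641595140645
jaw [0.61044891 0.13444354] grip pt [0.46082967 0.10764648]
[0.46198535 0.10861487 0.15685066] 9.860087698196118
```

```bash
python3 - <<'E'
from h import *
plan((0.461,0.1078,0.030),10,6,.5)
E
```

```text
max [0.5   0.001 0.001 0.022 0.1  ]
[[0.5,-0.0,0.0,0.021,-0.0],[0.5,-0.0,0.0,0.021,-0.0],[0.5,-0.0,0.0,0.021,-0.0],[0.5,-0.0,0.0,0.021,-0.0],[0.5,-0.001,0.0,0.021,-0.1],[0.5,-0.0,0.001,0.022,-0.0]]
```

Call:
step_arm(deltas=[[[0.5,-0.001,0.0006,0.025,-0.1],[0.5,0,0,0.025,0],[0.5,0,0,0.025,0],[0.5,0,0,0.025,0],[0.5,0,0,0.015,0],[0.5,0,0,0.012,0],[0.5,0,0,0,0],[0.5,0,0,0,0],[0.9,0,0,0,0],[0.9,0,0,0,0]]], newtons=30)

```text
t: 12.85
tool_pos: [0.4616, 0.1081, 0.0305]
tcp_rot: [0.996, 0.087, 0.001, -0.0]
contact_force: [-1.0, 0.4, 3.5]
opening: 0.3
```

Call:
step_arm(deltas=[[[0.9,0,0,0,0],[0.9,0,0,0,0],[0.9,0,0,0,0],[0.9,0,0,0,0],[0.9,0,0,0,0],[0.9,0,0,0,0],[0.9,0,0,0,0],[0.9,0,0,0,0],[0.9,0,0,0,0],[0.9,0,0,0,0]]])

```text
t: 14.1
tool_pos: [0.4616, 0.1081, 0.0303]
tcp_rot: [0.996, 0.087, 0.001, -0.0]
contact_force: [-2.2, 0.8, 6.0]
opening: 0.301
```

```bash
cat >> h.py <<'E'
def jawrel(tag):
    "beam/jaw yaw in world from wrist picture while gripping the grip"
    s=state(); print('t',s['t'],s['tool_pos'].round(4),'yaw',yaw_of(s['tcp_rot']).round(2),'open',round(s['opening'],3),'F',s['contact_force'].round(2),'T',s['ft_torque'].round(2))
    grab('wrist',tag); im,P,ok=world(tag); h=cv2.cvtColor(im,cv2.COLOR_RGB2HSV); z=P[...,2]
    red=ok&(z>.05)&(z<.064)&((h[...,0]<6)|(h[...,0]>174))&(h[...,1]>150)
    pr=P[red].mean(0)[:2]
    O=np.array([.6107,.1345]); d=O-pr; print('pivot',pr.round(4),red.sum(),'R',np.linalg.norm(d).round(4),'beam yaw',np.degrees(np.arctan2(d[1],d[0])).round(2))
    e=pr-s['tool_pos'][:2]; print('grip yaw',np.degrees(np.arctan2(e[1],e[0])).round(2),np.linalg.norm(e).round(4))
E
python3 - <<'E'
from h import *
jawrel('g0')
# bolt arc: 13 deg clockwise over 9 rows
s=state();p=s['tool_pos'];O=np.array([.6107,.1345]);a=-np.radians(15)
v=p[:2]-O;q=O+[np.cos(a)*v[0]-np.sin(a)*v[1],np.sin(a)*v[0]+np.cos(a)*v[1]];print(q)
E
```

```text
t 14.1 [0.4616 0.1081 0.0303] yaw 9.97 open 0.301 F [-2.16  0.76  6.01] T [ 0.05 -0.01  0.08]
pivot [0.5282 0.1193] 2232 R 0.0839 beam yaw 10.41
grip yaw 9.58 0.0676
[0.45980934 0.14761136]
```

Call:
step_arm(deltas=[[[0.9,0,-0.004,0,1.5],[0.9,0,-0.004,0,1.5],[0.9,0.0001,-0.004,0,1.5],[0.9,0,-0.004,0,1.5],[0.9,0.0001,-0.004,0,1.5],[0.9,0,-0.004,0,1.5],[0.9,0.0001,-0.004,0,1.5],[0.9,0,-0.004,0,1.5],[0.9,0.0001,-0.004,0,1.5],[0.9,0,0,0,0]]])

```text
t: 15.4
tool_pos: [0.4585, 0.1423, 0.0301]
tcp_rot: [1.0, -0.031, -0.0, 0.001]
contact_force: [-2.6, -3.6, 8.1]
opening: 0.294
```

```bash
python3 - <<'E'
from h import *
jawrel('g1')
E
```

```text
t 15.4 [0.4585 0.1423 0.0301] yaw -3.51 open 0.294 F [-2.57 -3.64  8.1 ] T [-0.72  0.18  0.23]
pivot [0.5266 0.1378] 2393 R 0.0842 beam yaw -2.28
grip yaw -3.74 0.0682
```

Call:
step_arm(deltas=[[[0.9,0,-0.002,0,0.75],[0.9,0,-0.002,0,0.75],[0.9,0.0001,-0.002,0,0.75],[0.9,0,-0.002,0,0.75],[0.9,0,-0.002,0,0.75],[0.9,0.0001,-0.002,0,0.75],[0.9,0,0,0,0],[0.9,0,0,0,0],[0.9,0,0,0,0],[0.9,0,0,0,0]]])

```text
t: 16.7
tool_pos: [0.4594, 0.1533, 0.03]
tcp_rot: [0.998, -0.07, -0.001, 0.002]
contact_force: [-3.8, -4.9, 9.9]
opening: 0.299
```

```bash
python3 - <<'E'
from h import *
jawrel('g2')
E
```

```text
t 16.7 [0.4594 0.1533 0.03  ] yaw -8.07 open 0.299 F [-3.75 -4.9   9.94] T [-1.16  0.36  0.07]
pivot [0.5265 0.1435] 2262 R 0.0847 beam yaw -6.07
grip yaw -8.33 0.0678
```

View pics/g2.png

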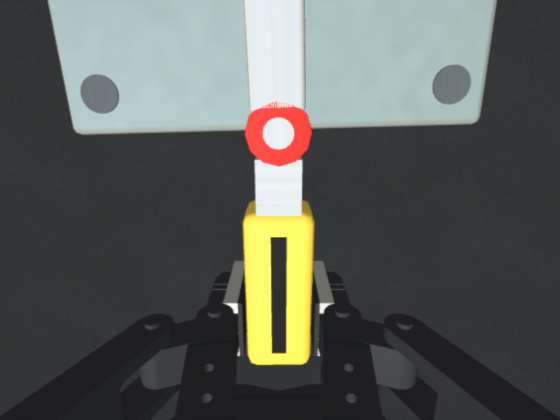

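Red joint at (278,133), grip straight beneath it, beam leaning only slightly; not folded yet. I add a direct beam-direction fit and carry on.

```bash
cat >> h.py <<'E'
def fold(tag):
    im,P,ok=world(tag); h=cv2.cvtColor(im,cv2.COLOR_RGB2HSV); v,u=np.mgrid[:420,:560]
    m=ok&(P[...,2]>.052)&(P[...,2]<.064)&(h[...,1]<60)&(v<98)
    # mid-line per row
    pts=np.array([ (P[r][m[r]].min(0)+P[r][m[r]].max(0))[:2]/2 for r in range(0,95) if m[r].sum()>20])
    l=cv2.fitLine(pts.astype(np.float32),cv2.DIST_HUBER,0,.01,.01).ravel(); d=l[:2]*np.sign(l[0])
    y=ok&(P[...,2]>.048)&(P[...,2]<.064)&(h[...,0]>22)&(h[...,0]<35)&(h[...,1]>150)&(v<355)&(v>225)
    g=np.array([ (P[r][y[r]].min(0)+P[r][y[r]].max(0))[:2]/2 for r in range(226,354) if y[r].sum()>20])
    k=cv2.fitLine(g.astype(np.float32),cv2.DIST_HUBER,0,.01,.01).ravel(); e=k[:2]*np.sign(k[0])
    A=lambda d:np.degrees(np.arctan2(d[1],d[0])); print('beam',A(d).round(2),'grip',A(e).round(2),'fold deg',(A(d)-A(e)).round(2),'rad',np.radians(A(d)-A(e)).round(3),len(pts),len(g))
E
python3 - <<'E'
from h import *
for t in('g0','g1','g2'): fold(t)
E
```

```text
beam 10.01 grip 10.11 fold deg -0.1 rad -0.002 95 128
beam -2.23 grip -3.43 fold deg 1.2 rad 0.021 95 128
beam -5.9 grip -8.06 fold deg 2.16 rad 0.038 95 128
```

Call:
step_arm(deltas=[[[0.9,0,-0.002,0,0.75],[0.9,0,-0.002,0,0.75],[0.9,0.0001,-0.002,0,0.75],[0.9,0,-0.002,0,0.75],[0.9,0,0,0,0],[0.9,0,0,0,0],[0.9,0,0,0,0],[0.9,0,0,0,0],[0.9,0,0,0,0],[0.9,0,0,0,0]]])

```text
t: 18.0
tool_pos: [0.4605, 0.1608, 0.03]
tcp_rot: [0.995, -0.097, -0.001, 0.002]
contact_force: [-3.7, -4.9, 10.1]
opening: 0.298
```

```bash
python3 - <<'E'
from h import *
jawrel('g3');fold('g3')
E
```

```text
t 18.0 [0.4605 0.1608 0.03  ] yaw -11.1 open 0.298 F [-3.65 -4.86 10.05] T [-1.26  0.44  0.03]
pivot [0.5269 0.1475] 2248 R 0.0848 beam yaw -8.8
grip yaw -11.39 0.0677
beam -8.72 grip -11.19 fold deg 2.47 rad 0.043 95 125
```

Call:
step_arm(deltas=[[[0.9,0,0,-0.0005,0],[0.9,0,0,-0.0005,0],[0.9,0,0,0,0],[0.9,0,-0.002,0,0.75],[0.9,0,-0.002,0,0.75],[0.9,0.0001,-0.002,0,0.75],[0.9,0,-0.002,0,0.75],[0.9,0,0,0,0],[0.9,0,0,0,0],[0.9,0,0,0,0]]])

```text
t: 19.3
tool_pos: [0.463, 0.1714, 0.0307]
tcp_rot: [0.993, -0.122, -0.0, 0.0]
contact_force: [-5.4, 2.3, -2.4]
opening: 0.294
```

```bash
python3 - <<'E'
from h import *
jawrel('g4');fold('g4')
for t in('g0','g3','g4'):
    im,P,ok=world(t); print(t,[np.median(P[r:r+6,270:285,2]).round(4) for r in (2,20,40,60,80,230,300)])
E
```

```text
t 19.3 [0.463  0.1714 0.0307] yaw -14.03 open 0.294 F [-5.42  2.25 -2.42] T [0.48 1.   0.2 ]
pivot [0.5292 0.1546] 2372 R 0.0839 beam yaw -13.85
grip yaw -14.2 0.0683
beam -13.68 grip -13.92 fold deg 0.24 rad 0.004 95 124
g0 [np.float64(0.0573), np.float64(0.0574), np.float64(0.0573), np.float64(0.0573), np.float64(0.0572), np.float64(0.0569), np.float64(0.0574)]
g3 [np.float64(0.0575), np.float64(0.0574), np.float64(0.0573), np.float64(0.0574), np.float64(0.0573), np.float64(0.057), np.float64(0.0572)]
g4 [np.float64(0.0573), np.float64(0.0572), np.float64(0.0573), np.float64(0.0572), np.float64(0.0574), np.float64(0.0572), np.float64(0.0577)]
```

Call:
step_arm(deltas=[[[0.9,0,-0.002,0,0.75],[0.9,0,-0.002,0,0.75],[0.9,0.0001,-0.002,0,0.75],[0.9,0,-0.002,0,0.75],[0.9,0,0,0,0],[0.9,0,0,0,0],[0.9,0,0,0,0],[0.9,0,0,0,0],[0.9,0,0,0,0],[0.9,0,0,0,0]]])

```text
t: 20.6
tool_pos: [0.4652, 0.1791, 0.0307]
tcp_rot: [0.989, -0.148, -0.0, 0.0]
contact_force: [-4.5, 2.5, -2.2]
opening: 0.295
```

```bash
python3 - <<'E'
from h import *
jawrel('g5');fold('g5')
E
```

```text
t 20.6 [0.4652 0.1791 0.0307] yaw -17.04 open 0.295 F [-4.5   2.55 -2.22] T [0.55 1.05 0.18]
pivot [0.5304 0.1589] 2368 R 0.0839 beam yaw -16.88
grip yaw -17.24 0.0683
beam -16.68 grip -17.13 fold deg 0.45 rad 0.008 95 119
```

Call:
step_arm(deltas=[[[0.9,0,-0.002,0,0.75],[0.9,0,-0.002,0,0.75],[0.9,0.0001,-0.002,0,0.75],[0.9,0,-0.002,0,0.75],[0.9,0,-0.002,0,0.75],[0.9,0.0001,-0.002,0,0.75],[0.9,0,0,0,0],[0.9,0,0,0,0],[0.9,0,0,0,0],[0.9,0,0,0,0]]])

```text
t: 21.9
tool_pos: [0.4691, 0.1905, 0.0307]
tcp_rot: [0.982, -0.187, -0.001, 0.0]
contact_force: [-4.9, 2.0, -2.8]
opening: 0.298
```

```bash
python3 - <<'E'
from h import *
jawrel('g6');fold('g6')
E
```

```text
t 21.9 [0.4691 0.1905 0.0307] yaw -21.55 open 0.298 F [-4.92  1.96 -2.82] T [0.52 1.16 0.08]
pivot [0.5322 0.1653] 2237 R 0.0843 beam yaw -21.43
grip yaw -21.76 0.0679
beam -21.58 grip -21.75 fold deg 0.17 rad 0.003 95 118
```

Call:
step_arm(deltas=[[[0.9,0,-0.002,0,0.75],[0.9,0,-0.002,0,0.75],[0.9,0.0001,-0.002,0,0.75],[0.9,0,-0.002,0,0.75],[0.9,0,-0.002,0,0.75],[0.9,0.0001,-0.002,0,0.75],[0.9,0,0,0,0],[0.9,0,0,0,0],[0.9,0,0,0,0],[0.9,0,0,0,0]]])

```text
t: 23.2
tool_pos: [0.4725, 0.1987, 0.0305]
tcp_rot: [0.974, -0.226, -0.002, 0.003]
contact_force: [-8.5, -2.7, 3.1]
opening: 0.296
```

```bash
python3 - <<'E'
from h import *
jawrel('g7');fold('g7')
E
```

```text
t 23.2 [0.4725 0.1987 0.0305] yaw -26.14 open 0.296 F [-8.48 -2.71  3.06] T [-0.58  1.66  0.03]
pivot [0.5338 0.1684] 2372 R 0.084 beam yaw -23.78
grip yaw -26.27 0.0684
beam -23.61 grip -26.2 fold deg 2.59 rad 0.045 95 89
```

Home is reached (force rising, beam stopped); now I fold about the red joint.

Call:
step_arm(deltas=[[[0.9,0,-0.0018,0,1.5],[0.9,0,-0.0018,0,1.5],[0.9,0,-0.0018,0,1.5],[0.9,0.0001,-0.0018,0,1.5],[0.9,0,-0.0018,0,1.5],[0.9,0,0,0,0],[0.9,0,0,0,0],[0.9,0,0,0,0],[0.9,0,0,0,0],[0.9,0,0,0,0]]])

```text
t: 24.5
tool_pos: [0.477, 0.2068, 0.0305]
tcp_rot: [0.957, -0.289, -0.002, 0.003]
contact_force: [-7.4, -2.2, 2.4]
opening: 0.296
```

```bash
python3 - <<'E'
from h import *
jawrel('g8');fold('g8')
E
```

```text
t 24.5 [0.477  0.2068 0.0305] yaw -33.61 open 0.296 F [-7.43 -2.22  2.44] T [-0.54  1.48  0.02]
pivot [0.5334 0.1689] 2236 R 0.0846 beam yaw -24.02
grip yaw -33.85 0.0679
beam -23.92 grip -32.99 fold deg 9.07 rad 0.158 95 63
```

Call:
step_arm(deltas=[[[0.9,0,-0.0018,0,1.5],[0.9,0,-0.0018,0,1.5],[0.9,0,-0.0018,0,1.5],[0.9,0,-0.0018,0,1.5],[0.9,0,0,0,0],[0.9,0,0,0,0],[0.9,0,0,0,0],[0.9,0,0,0,0],[0.9,0,0,0,0],[0.9,0,0,0,0]]])

```text
t: 25.8
tool_pos: [0.4813, 0.2127, 0.0304]
tcp_rot: [0.941, -0.339, -0.002, 0.002]
contact_force: [-6.8, -2.5, 2.3]
opening: 0.299
```

```bash
python3 - <<'E'
from h import *
jawrel('g9');fold('g9')
E
```

```text
t 25.8 [0.4813 0.2127 0.0304] yaw -39.59 open 0.299 F [-6.82 -2.52  2.25] T [-0.55  1.43  0.02]
pivot [0.5335 0.1691] 2227 R 0.0846 beam yaw -24.13
grip yaw -39.9 0.068
beam -24.13 grip -38.52 fold deg 14.39 rad 0.251 95 48
```

View pics/g9.png

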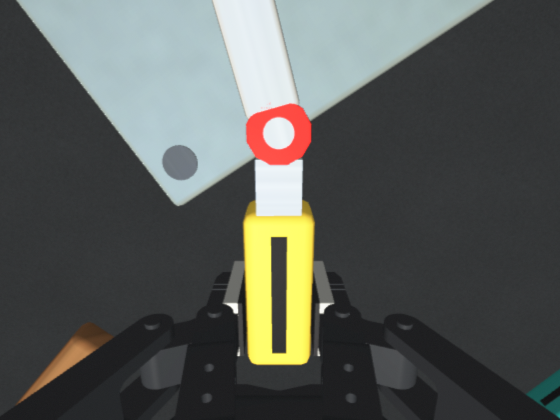

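The grip is visibly folded at the red joint (278,133), about 0.26 rad: clicked. Now I ease it back straight, still well within the play, and let go.

Call:
step_arm(deltas=[[[0.9,0,0.0018,0,-1.5],[0.9,0,0.0018,0,-1.5],[0.9,0,0.0018,0,-1.5],[0.9,0,0.0018,0,-1.5],[0.9,0,0.0018,0,-1.5],[0.9,0,0.0018,0,-1.5],[0.9,0,0.0018,0,-1.5],[0.9,0,0.0018,0,-1.5],[0.9,0,0.0018,0,-1.5],[0.9,0,0.0018,0,-1.5]]])

```text
t: 27.1
tool_pos: [0.4719, 0.1976, 0.0305]
tcp_rot: [0.977, -0.213, -0.002, 0.002]
contact_force: [-6.3, -1.9, 1.0]
opening: 0.298
```

```bash
python3 - <<'E'
from h import *
jawrel('g10');fold('g10')
E
```

```text
t 27.1 [0.4719 0.1976 0.0305] yaw -24.54 open 0.298 F [-6.27 -1.93  0.96] T [-0.52  1.29  0.07]
pivot [0.5336 0.1692] 2238 R 0.0846 beam yaw -24.25
grip yaw -24.73 0.0679
beam -24.52 grip -24.53 fold deg 0.02 rad 0.0 95 100
```

Call:
step_arm(deltas=[[[0.5,0,0,0,0],[0.5,0,0,0,0],[0.5,0,0,0,0],[0.5,0,0,-0.015,0],[0.5,0,0,-0.025,0],[0.5,0.02,0,-0.03,0],[0.5,0.035,0,-0.03,0],[0.5,0.035,0,0,0],[0.5,0,0,0,0],[0.5,0,0,0,0]]])

```text
t: 28.4
tool_pos: [0.5548, 0.1627, 0.1311]
tcp_rot: [0.977, -0.212, -0.0, -0.0]
contact_force: [-0.1, 0.5, 0.9]
opening: 0.502
```

```bash
python3 - <<'E'
from h import *
s=state();print(s['t'],s['tool_pos'],yaw_of(s['tcp_rot']),s['opening'],s['contact_force'],abs(s['qvel']).max())
grab('wrist','w5')
s=state();p=s['tool_pos'];yw=yaw_of(s['tcp_rot']);a=np.radians(yw);print(p,yw)
im,P,ok=world('w5');h=cv2.cvtColor(im,cv2.COLOR_RGB2HSV);z=P[...,2]
q=P[...,:2]-p[:2]; X=q@[np.cos(a),np.sin(a)]; Y=q@[-np.sin(a),np.cos(a)]
g=ok&(z>.05)&(z<.064)
brass=(h[...,0]>18)&(h[...,0]<35)&(h[...,1]>120)
for lo,hi in((-.012,.0),(0,.012),(.012,.024)):
    k=g&(X>lo)&(X<hi)&(abs(Y)<.02)&(h[...,1]<70); print('beam',lo,Y[k].min().round(4),Y[k].max().round(4),k.sum())
ck=g&(X>.045)&~brass&(h[...,1]<70)
r=cv2.minAreaRect(P[ck][:,:2].astype(np.float32)*1000);print('jaw',r,'tip',np.percentile(X[ck],99.5))
b=ok&(z>.044)&(z<.058)&brass&(X>.02); print('bolt',cv2.minAreaRect(P[b][:,:2].astype(np.float32)*1000),b.sum())
red=g&((h[...,0]<6)|(h[...,0]>174))&(h[...,1]>150);print('red',P[red].mean(0),X[red].mean(),Y[red].mean())
E
```

```text
28.4 [0.55484953 0.16273936 0.13109992] -24.520617231197136 0.5019389166190361 [-0.14793198  0.50371633  0.91755198] 0.014160758385821443
[0.55445739 0.16308144 0.13087339] -24.471177542749093
beam -0.012 -0.0129 0.0046 445
beam 0 -0.0127 0.0052 470
beam 0.012 -0.0125 0.0052 498
jaw ((655.2141723632812, 170.77340698242188), (165.3431854248047, 87.00911712646484), 65.52100372314453) tip 0.13086343563244307
bolt ((610.6530151367188, 134.70513916015625), (31.32795524597168, 31.441896438598633), 75.57067108154297) 2322
red [0.53345685 0.16783781 0.05712693] -0.02108430826064828 -0.004370064958635858
```

View pics/w5.png

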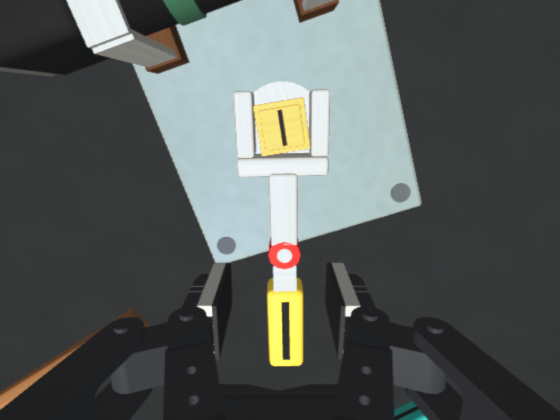

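The wrench is straight and free: joint at (284,256), and the bolt at (282,127) has turned about 24° (to yaw −14.4°), which matches home at 0.6 from a start of 0.18. Now I grasp the beam.

Call:
step_arm(deltas=[[[0.5,0.0035,0.002,0.01,-0.5],[0.5,0.0035,0.0018,0.01,-0.5],[0.5,0,0,0.018,0],[0.5,0,0,0.018,0],[0.5,0,0,0.016,0],[0.5,0,0,0.012,0],[0.5,0,0,0.009,0],[0.5,0,0,0,0],[0.5,0,0,0,0],[0.5,0,0,0,0]]], newtons=60)

```text
t: 29.7
tool_pos: [0.5608, 0.1562, 0.0384]
tcp_rot: [0.979, -0.204, 0.001, -0.0]
contact_force: [-0.1, -0.7, 0.4]
opening: 0.508
```

```bash
python3 - <<'E'
from h import *
s=state();print(s['t'],s['tool_pos'],yaw_of(s['tcp_rot']),s['opening'],s['contact_force'])
grab('wrist','w6')
s=state();p=s['tool_pos'];yw=yaw_of(s['tcp_rot']);a=np.radians(yw);print(p,yw)
im,P,ok=world('w6');h=cv2.cvtColor(im,cv2.COLOR_RGB2HSV);z=P[...,2]
q=P[...,:2]-p[:2]; X=q@[np.cos(a),np.sin(a)]; Y=q@[-np.sin(a),np.cos(a)]
g=ok&(z>.05)&(z<.064)&(h[...,1]<70)
for lo in(-.01,0,.01,.02):
    k=g&(X>lo)&(X<lo+.01)&(abs(Y)<.015); print('beam',lo,Y[k].min().round(4),Y[k].max().round(4),k.sum())
E
```

```text
29.7 [0.56078028 0.15620807 0.03842174] -23.53839604484422 0.5080967710192291 [-0.07899328 -0.71120346  0.36289314]
[0.56072057 0.15617914 0.03839411] -23.5366835371065
beam -0.01 -0.0089 0.0087 899
beam 0 -0.0092 0.0089 964
beam 0.01 -0.009 0.009 1028
beam 0.02 -0.0149 0.015 1519
```

Call:
step_arm(deltas=[[[0.5,0,0,0.0014,0],[0.9,0,0,0,0],[0.9,0,0,0,0],[0.9,0,0,0,0],[0.9,0,0,0,0],[0.9,0,0,0,0],[0.9,0,0.0015,0,-1.5],[0.9,0,0.0015,0,-1.5],[0.9,0,0.0015,-0.001,-1.5],[0.9,0,0,-0.003,0]]])

```text
t: 31.0
tool_pos: [0.5577, 0.1516, 0.0393]
tcp_rot: [0.986, -0.165, -0.001, 0.0]
contact_force: [2.2, 2.3, -6.7]
opening: 0.199
```

```bash
python3 - <<'E'
from h import *
s=state();print(s['t'],s['tool_pos'],yaw_of(s['tcp_rot']),s['opening'],s['contact_force'],s['ft_torque'])
f=(np.r_[s['tool_pos'][:2],.155],yaw_of(s['tcp_rot']))
f=plan((.49,.10,.17),-18,6,.9,f)
f=plan((.463,-.2025,.15),-14.8,14,.9,f)
E
```

```text
31.0 [0.55774855 0.15164409 0.03931318] -18.97677614576805 0.19855575416987253 [ 2.18385724  2.29911911 -6.74607933] [ 0.65577668 -0.23299705  0.16795713]
max [0.9   0.008 0.012 0.003 0.2  ]
[[0.9,-0.008,0.012,-0.003,-0.2],[0.9,-0.008,0.012,-0.002,-0.2],[0.9,-0.008,0.012,-0.003,-0.1],[0.9,-0.008,0.012,-0.002,-0.2],[0.9,-0.008,0.011,-0.003,-0.1],[0.9,-0.008,0.012,-0.002,-0.2]]
max [0.9   0.005 0.022 0.002 0.3  ]
[[0.9,0.005,0.021,0.001,-0.2],[0.9,0.005,0.021,0.001,-0.2],[0.9,0.005,0.021,0.002,-0.2],[0.9,0.005,0.021,0.001,-0.2],[0.9,0.004,0.021,0.002,-0.2],[0.9,0.004,0.021,0.001,-0.2],[0.9,0.004,0.021,0.002,-0.2],[0.9,0.004,0.021,0.001,-0.3],[0.9,0.004,0.021,0.002,-0.2],[0.9,0.004,0.022,0.001,-0.3],[0.9,0.004,0.022,0.002,-0.2],[0.9,0.004,0.021,0.001,-0.3],[0.9,0.004,0.022,0.002,-0.2],[0.9,0.005,0.021,0.001,-0.3]]
```

Call:
step_arm(deltas=[[[0.9,0,0,-0.005,0],[0.9,0,0,-0.006,0],[0.9,0,0,-0.007,0],[0.9,0,0,-0.008,0],[0.9,0,0,-0.015,0],[0.9,0,0,-0.025,0],[0.9,0,0,-0.025,0],[0.9,0,0,-0.025,0],[0.9,-0.008,0.012,-0.003,-0.2],[0.9,-0.008,0.012,-0.002,-0.2]]])

```text
t: 32.25
tool_pos: [0.5339, 0.1331, 0.161]
tcp_rot: [0.987, -0.162, -0.001, 0.001]
contact_force: [-0.6, 0.2, -5.5]
opening: 0.199
```

Call:
step_arm(deltas=[[[0.9,-0.016,0.024,-0.005,-0.3],[0.9,-0.016,0.023,-0.005,-0.3],[0.9,0.008,0.035,0.002,-0.4],[0.9,0.008,0.035,0.002,-0.4],[0.9,0.008,0.035,0.003,-0.4],[0.9,0.006,0.035,0.002,-0.4],[0.9,0.006,0.035,0.002,-0.4],[0.9,0.006,0.035,0.003,-0.4],[0.9,0.006,0.035,0.003,-0.4],[0.9,0.006,0.035,0.003,-0.4]]])

```text
t: 33.5
tool_pos: [0.4596, -0.1848, 0.1503]
tcp_rot: [0.992, -0.129, -0.001, -0.0]
contact_force: [0.4, 0.4, -4.3]
opening: 0.199
```

Call:
step_arm(deltas=[[[0.9,0,0,0,0],[0.9,0,0,0,0],[0.9,0,0,0,0],[0.9,0,0,0,0],[0.9,0,0,0,0],[0.9,0,0,0,0],[0.9,0,0,0,0],[0.9,0,0,0,0],[0.9,0,0,0,0],[0.9,0,0,0,0]]])

```text
t: 34.75
tool_pos: [0.462, -0.1839, 0.1514]
tcp_rot: [0.992, -0.129, 0.0, 0.0]
contact_force: [0.3, 0.2, -4.2]
opening: 0.194
```

```bash
python3 - <<'E'
from h import *
s=state();print(s['t'],s['tool_pos'],yaw_of(s['tcp_rot']),s['opening'],s['contact_force'])
f=plan((.4632,-.2022,.07),-14.8,6,.9)
grab('wrist','w7')
im,P,ok=world('w7');z=P[...,2];h=cv2.cvtColor(im,cv2.COLOR_RGB2HSV)
s=state();p=s['tool_pos'];a=np.radians(yaw_of(s['tcp_rot']))
q=P[...,:2]-p[:2]; X=q@[np.cos(a),np.sin(a)]; Y=q@[-np.sin(a),np.cos(a)]
g=ok&(abs(z-p[2]-.02)<.012)&(X>.02); 
for lo in(.044,.056,.068): k=g&(X>lo)&(X<lo+.008); print(Y[k].min().round(4),Y[k].max().round(4),np.median(z[k]).round(4))
E
```

```text
34.75 [ 0.46199278 -0.18386651  0.15140559] -14.843363158184482 0.1940208453185663 [ 0.30858225  0.17325727 -4.16446993]
max [0.9   0.001 0.003 0.014 0.   ]
[[0.9,0.001,0.003,0.014,-0.0],[0.9,0.001,0.003,0.013,-0.0],[0.9,0.001,0.003,0.014,-0.0],[0.9,0.001,0.003,0.013,-0.0],[0.9,0.001,0.003,0.014,-0.0],[0.9,0.001,0.002,0.013,-0.0]]
-0.0293 0.0285 0.1699
-0.0291 0.0285 0.1699
-0.0292 0.0285 0.1699
```

View pics/w7.png

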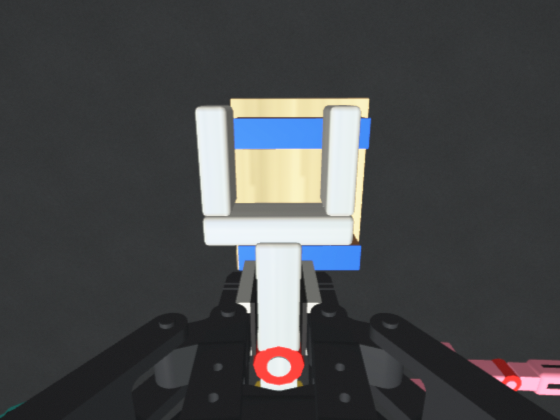

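The wrench hangs level over the rest, which is seen around (300,190). I shift 18 mm sideways and lower.

Call:
step_arm(deltas=[[[0.9,0.002,0.006,0.012,0],[0.9,0.002,0.006,0.014,0],[0.9,0.002,0.0055,0.016,0],[0.9,0,0,0.016,0],[0.9,0,0,0.016,0],[0.9,0,0,0.015,0],[0.9,0,0,0.012,0],[0.9,0,0,0.008,0],[0.9,0,0,0,0],[0.9,0,0,0,0]]])

```text
t: 36.05
tool_pos: [0.4637, -0.2025, 0.0428]
tcp_rot: [0.992, -0.129, 0.001, 0.0]
contact_force: [0.2, 0.1, -4.5]
opening: 0.192
```

```bash
python3 - <<'E'
from h import *
s=state();print(s['t'],s['tool_pos'],yaw_of(s['tcp_rot']),s['opening'],s['contact_force'])
E
```

```text
36.05 [ 0.46373214 -0.20246753  0.04281139] -14.839651141520953 0.19230292388492257 [ 0.22512342  0.08803376 -4.52311555]
```

Call:
step_arm(deltas=[[[0.9,0,0,0.003,0],[0.9,0,0,0.0025,0],[0.9,0,0,0,0],[0.9,0,0,0,0],[0.4,0,0,0,0],[0.4,0,0,0,0],[0.4,0,0,0,0],[0.4,0,0,-0.01,0],[0.4,0,0,-0.02,0],[0.4,0,0,-0.03,0]]])

```text
t: 37.3
tool_pos: [0.4629, -0.2022, 0.0976]
tcp_rot: [0.992, -0.129, -0.001, -0.0]
contact_force: [0.7, -0.5, 1.1]
opening: 0.603
```

Call:
step_arm(deltas=[[[0.4,0,0,-0.04,0],[0.4,0,0,-0.04,0],[0.4,0,0,-0.04,0],[0.4,-0.01,0,-0.03,0],[0.4,0,0,0,0],[0.4,0,0,0,0],[0.4,0,0,0,0],[0.4,0,0,0,0],[0.4,0,0,0,0],[0.4,0,0,0,0]]])

```text
t: 38.55
tool_pos: [0.4536, -0.1997, 0.2467]
tcp_rot: [0.992, -0.129, -0.0, 0.0]
contact_force: [-0.4, -0.2, 0.6]
opening: 0.598
```

```bash
python3 - <<'E'
from h import *
s=state();print(s['t'],s['tool_pos'],s['opening'])
grab('wrist','w8');grab('top','top2')
im,P,ok=world('w8')
pr,d=wrench('w8'); b=pr[:2]+.028*d; r=b-np.array([.463,-.2025]); a=np.radians(-14.6)
print('beam',b,'rel rest',r@[np.cos(a),np.sin(a)],r@[-np.sin(a),np.cos(a)])
A=cv2.imread('pics/top1.png');B=cv2.imread('pics/top2.png')
D=(cv2.absdiff(A,B).max(2)>60).astype(np.uint8); n,_,st,c=cv2.connectedComponentsWithStats(cv2.morphologyEx(D,cv2.MORPH_CLOSE,np.ones((5,5))))
print([x.tolist() for x in st[1:] if x[4]>12])
cv2.imwrite('pics/fin.png',np.hstack([cv2.imread('pics/w8.png')[60:360,180:420],cv2.resize(B[60:300],None,fx=1,fy=1.25)]))
E
```

```text
38.55 [ 0.45361386 -0.19973466  0.24667112] 0.5984245656029912
red [ 0.4352 -0.1952  0.0571] 203 grip c [ 0.3766 -0.1802] grip yaw -14.4
wrench yaw -14.63 ext s [-0.0908  0.1048] cheek w 0.0576 beam t [-0.0083  0.0081] z 0.0563
beam [ 0.46229002 -0.20227688] rel rest -0.0007432947641693646 3.695646867372375e-05
[[304, 169, 122, 251, 13437], [217, 172, 14, 15, 118], [251, 406, 5, 5, 13], [299, 407, 6, 13, 27], [260, 409, 34, 11, 239], [241, 414, 7, 6, 27]]
```

View pics/fin.png

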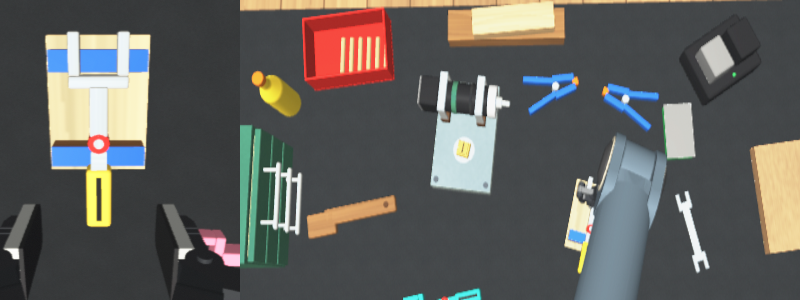

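The wrench lies straight across both bars, and only the bolt and the arm differ from the first top picture. I check the bolt angle from the last top picture and hand in.

```bash
python3 - <<'E'
from h import *
from workcell import close_job
for t in('top1','top2'):
    print(t); bolt(t,(210,165,240,195))
print(close_job())
E
```

```text
top1
step 72 ((607.4738159179688, 134.5508270263672), (31.924617767333984, 28.405418395996094), 14.25755786895752) 0.054
head 65 ((609.078369140625, 135.22756958007812), (32.26335144042969, 31.9139404296875), 10.613707542419434) 0.0484
all 137 ((608.787841796875, 135.39608764648438), (32.99631881713867, 31.91790771484375), 9.592452049255371) 0.0514h.py:54: RuntimeWarning: Mean of empty slice.
  q=P[m][:,:2]; c=q.mean(0); w,v=np.linalg.eigh(np.cov(q.T)); d=v[:,1]*np.sign(v[0,1])
  ret = um.true_divide(
  avg = a.mean(axis, **keepdims_kw)
h.py:54: RuntimeWarning: Degrees of freedom <= 0 for slice
  q=P[m][:,:2]; c=q.mean(0); w,v=np.linalg.eigh(np.cov(q.T)); d=v[:,1]*np.sign(v[0,1])
  c *= np.true_divide(1, fact)
  c *= np.true_divide(1, fact)
Traceback (most recent call last):
  File "h.py", line 55, in bolt
    print('line',m.sum(),c.round(4),'yaw',np.degrees(np.arctan2(d[1],d[0])).round(2),(np.ptp((q-c)@d)*1000).round(1))
                                                                                      ~~~~~~^^^^^^^^^
ValueError: zero-size array to reduction operation maximum which has no identity
```

```bash
python3 - <<'E'
from h import *
from workcell import close_job
im,P,ok=world('top2');B=np.zeros(ok.shape,bool);B[165:195,210:240]=1
m=B&(P[...,2]>.044)&(P[...,2]<.058);print(cv2.minAreaRect(P[m][:,:2].astype(np.float32)*1000))
print(close_job())
E
```

```text
((608.5361328125, 135.29742431640625), (31.651689529418945, 32.02919387817383), 76.55602264404297)
the job is handed in; nothing more can be done
None
```

The job is done and handed in at about 39 s of the 72 s. I set the wrench over the bolt and let go, then took it by the yellow grip and turned the bolt clockwise until it was home and the wrench clicked. After that I lifted it off and laid it back on the rest.

- **Click:** the grip folded about 0.25–0.27 rad in the wrist pictures, against a limit of 0.5. The beam held still at yaw −24° meanwhile, so the bolt was against its stop.
- **Bolt:** it went from yaw +9.9° to −14.4° (wrist camera). The coarser top camera read about −13.4° after the wrench was off. A turn of 23–24° puts the start at 0.18–0.19 rad if home is 0.6, which is inside the given range.
- **Wrench on the rest:** its beam is within 1 mm of the rest's middle, and its yaw of −14.6° matches the rest.
- **Other tools:** comparing the first and last top pictures, only the bolt, the arm and the area around the arm and rest changed. The arm hid part of that area, including part of the pink look-alike, so there the check is incomplete.

Two readings stand out:

- **Bolt and jaw angle:** after the turn they differed by about 10°, more than the roughly 6.6° of play I worked out from the sizes given. I did not find out why.
- **Grip pushed down:** it was pressed down with about 10 N for part of the turn. I raised the hand 1 mm to relieve it, and the wrench stayed flat.

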